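Load the clip tote on the bench shaker and set its speed lever

ROBOT

A 6-joint arm with a two-finger parallel gripper is mounted at the origin on the work surface. World frame = base frame: x ahead of the robot, y to its left, z up, the work surface at z = 0. Lengths are in m, angles in rad, forces in N, time in s.
With the tool pointing down it reaches from about 0.4 to 0.825 m from the base axis. Payload 7 kg.
Tool frame: the origin (TCP) lies at the very end of the fingers, on their centre line; the grasp point (between the pads) lies 19 mm behind it; z points along the fingers, y is the direction in which the jaws open and shut (so a half turn about z gives the same grasp; the last joint's range is limited). The gripper opens to 88 mm and grips with 3 to 60 N. Pads are 19 mm wide; open, the fingers measure 130 mm over their backs; the gripper's body (78 mm by 193 mm) begins 47 mm behind the grasp point.
Start: joints at [1.615, 0.359, 0.012, 0, -1.224, -0.288], TCP at [0.163, 0.655, 0.227] pointing down, gripper open.
Joint ranges: [-3.07, 3.07], [-1.43, 2.12], [-1.02, 1.25], [-3.03, 1.67], [-3.05, -0], [-3.03, 3.03]. Speed limits (rad/s): [2.39, 2.39, 3.01, 3.14, 3.14, 3.14].

INTERFACE

Orientations are given as [roll, pitch, yaw] about the fixed x, y, z axes, in that order (R = Rz(yaw) Ry(pitch) Rx(roll)).
In Python, from station import arm, eyes, job, outline_of gives the robot as it stands.
- The arm moves only by the tool apply_moves, never from a script. Its argument "moves" is a list of rows, each a list of 5 numbers: the opening, from -1 (shut) to 1 (fully open), then the shift along the tool's x, y, z in m, then the turn about the tool's z in rad. A call has 1 to 12 rows; each row shifts and turns the commanded pose from where the row before left it, along the tool's axes as they then stand; what a row does not reach is not made up. A row lasts 1/12 s, in which the tool goes at most 41.7 mm and 7.16 degrees, less where a joint would pass 70% of its speed; a pose out of reach is approached as far as the arm can. A call with a gripper value outside its range is refused whole. The fingers move at their own pace and stop on an object; "newtons" is the grip in N (left out, the last holds). Time passes only in rows, so rows that do not move let the fingers close. It gives the time, the measured TCP pose, the force and the opening at its end, in the units of the state.
- arm.get_state(): the state, without advancing time (a new reading comes with each control period).
- eyes.grab_frame(name): name is "scene" or "top" or "wrist"; returns a dict with "color" (420x560x3 uint8, red, green, blue), "z_map" (420x560 float32, m along the optical axis (not along the pixel's ray), 0 where there is no reading), "camera_matrix" (3x3 intrinsics, pixels), "k1" (the pictures are not rectified: a ray, as slopes to the right and down, at radius r is drawn at 1 + k1 r^2 times it, then the intrinsics apply), "extrinsics" (4x4, takes a point from camera to world coordinates). Camera axes: x right, y up, looking along -z (the intrinsics and any distortion apply to the point x, -y, -z); pixel columns grow to the right and rows downward; lengths in m; the calibration is good to about 2 mm. A picture is of the moment at which its call begins.
- job.job_done(): hands the job in, once; it reports no verdict.
Trained networks look in a picture, given as the dict that the camera call returned (one of the last four; its "shot" number tells which), for a name from the list of things; names that differ only in an ending like _2 or _b are one class to them, and where a whole thing is asked for, a point or a joint stands for the part that bears it (a point fixed in the world has none). Each returns a list of dicts, best first, with "score" (0 to 1); they miss things now and then, are a little off and sometimes report something else, mostly with a low value. They report only what shows in the picture. A call takes as long as a camera call. They do not tell look-alikes from the thing itself.
- outline_of(label, picture): "region" (420x560 bool, what is visible of it) and "extent" ([left, top, right, bottom] in pixels, round what is visible of it).
The state is a dict: "t": time; "q": joint angles; "qd": joint speeds; "joint_efforts": joint torques, N m; "eef_pos": TCP position; "ee_rot": TCP orientation; "force": force on the tool from outside, world axes, zero at the start; "moment": the same for the moment, N m; "width": finger opening in m.
Only numpy, scipy, OpenCV 4.12 (cv2) and the standard library are available. Lean on these libraries where they do the work, as an engineer would, in place of code of your own. Each camera call takes 0.05 s, during which the arm holds its last target.

TASK

Carry the wooden tote by its bar handle, level so that none of the loose metal clips falls out, and set it down (do not drop it) flat inside the lip of the bench shaker's round platform. Then swing the shaker's speed lever, whose knob stands just outside the platform's edge and below it, until it points straight at the small brass index fin on the base plate, and let go. Leave everything else on the bench where it is.

Things in the scene. Friction and masses are not known exactly. Their poses are not given: they have to be found in the camera images.
- tote_grip (a point): centre of the tote's bar handle. The tote is an open wooden tray 110 long (own x) x 74 wide (y), walls 32 high, 5 thick, with a straight bar 12 wide (y) x 16 tall running along its whole length (x), above its middle, on two end posts; the bar's centre is 80 above the underside. Loose on the bench, 0.25 to 0.45 kg with its clips. z is up.
- tote_base (a point): centre of the tote's underside, 80 below tote_grip; same axes
- clip0_c (a point): centre of the foot of one of four loose aluminium L-shaped clips (26 x 12 x 14 high) lying in the tote
- clip1_c (a point): centre of the foot of one of four loose aluminium L-shaped clips (26 x 12 x 14 high) lying in the tote
- clip2_c (a point): centre of the foot of one of four loose aluminium L-shaped clips (26 x 12 x 14 high) lying in the tote
- clip3_c (a point): centre of the foot of one of four loose aluminium L-shaped clips (26 x 12 x 14 high) lying in the tote
- tote: the tote itself; origin at tote_base, same axes
- shaker: the fixed bench shaker; origin at bench level on its vertical centre axis, which is also the lever's hinge axis; own -x is its front, the lever's side, which faces roughly to the robot's left. Base plate 255 x 190 x 16 (155 in front of the axis, 100 behind), round housing of radius 60, and above it a round platform of radius 95, 150 to 165 above the bench, that overhangs the lever.
- platform_top (a point): centre of the platform's flat top, 165 above the bench; a lip 10 high runs round it, inside radius 90. Same axes as the shaker.
- speed_lever (a joint): angle of the speed lever about the shaker's vertical axis, rad: 0 when it points to the shaker's front (-x), growing anticlockwise seen from above (the knob goes towards the shaker's -y), stops at -0.6 and 0.6. It stays where it is left; about 2 N at the knob moves it.
- lever_knob (a point): centre of the lever's knob, where it is gripped, 68 above the bench: an upright black round post of diameter 20, 44 to 90 above the bench, 105 from the shaker's axis, on a flat steel arm 12 wide. Its x points inwards to the hinge axis. The platform's rim, 82 higher, is only 10 nearer the axis: a gripper pointing straight down strikes it; come from outside, tilted about 35 degrees, fingers down and inwards.
- index_fin (a point): top of the index fin, a small upright fin (brass, 24 long x 8 wide) on the base plate, 135 from the shaker's axis, its top 36 above the bench; its x points inwards to the hinge axis. It is fixed during a run. The lever is set when the knob lies on the straight line from the fin to the hinge axis.
- scrap_box: bystander: a plain open wooden box 110 x 80 x 45 high WITHOUT a handle; origin under its centre
- tape_roll: bystander: a roll of tape lying flat, 86 across, 22 high; origin under its centre
- screwdriver: bystander: a screwdriver lying on the bench; origin under its middle, x towards its tip
- flux_jar: bystander: a closed amber jar, 60 across, 85 high; origin under its centre
- tin_cup: bystander: an empty open steel cup, 72 across, 60 high; origin under its centre
- hammer: bystander: a hammer lying on the bench; origin under its middle, x towards its head
- brush: bystander: a brush lying on the bench; origin under its middle, x towards its bristles
- offcut: bystander: a dark wood offcut 90 x 40 x 20 high; origin under its centre
There are look-alikes about, which are no part of the job. What is shaped like the tote but purple or red is not meant.

How it is judged:
On the way, in this order (a step that is already met when the one before it is completed fails the run):
1. the tote stands flat on the platform inside the lip, released, with all four clips in it (horizontal distance between tote_base and platform_top below 0.03 m and z of tote_base in the frame of platform_top between -0.005 and 0.005 m and angle between tote_base's own z axis and vertical below 0.06 rad and contact force between the fingers and tote below 0.1 N and x of clip0_c in the frame of tote_base between -0.052 and 0.052 m and y of clip0_c in the frame of tote_base between -0.034 and 0.034 m and z of clip0_c in the frame of tote_base between 0 and 0.032 m and x of clip1_c in the frame of tote_base between -0.052 and 0.052 m and y of clip1_c in the frame of tote_base between -0.034 and 0.034 m and z of clip1_c in the frame of tote_base between 0 and 0.032 m and x of clip2_c in the frame of tote_base between -0.052 and 0.052 m and y of clip2_c in the frame of tote_base between -0.034 and 0.034 m and z of clip2_c in the frame of tote_base between 0 and 0.032 m and x of clip3_c in the frame of tote_base between -0.052 and 0.052 m and y of clip3_c in the frame of tote_base between -0.034 and 0.034 m and z of clip3_c in the frame of tote_base between 0 and 0.032 m and linear speed of tote below 0.02 m/s), for 0.2 s.
2. the lever points at the index fin and is released (angle between the x axis of lever_knob and the x axis of index_fin, either way round below 0.1 rad and velocity of joint speed_lever between -0.03 and 0.03 rad/s and contact force between the fingers and shaker below 0.1 N), for 0.2 s.
At the end, for the whole second after the job is handed in: The tote stands flat (within 0.06 rad) and still on the platform's top inside the lip (its centre within 30 mm of the platform's), all four clips lie in it, and the speed lever rests within 0.1 rad (6 degrees, 10 mm at the knob) of the index fin's direction; the gripper touches neither (all of step 1 and all of step 2).
It fails at once if a clip falls out of the tote (distance between any of clip0_c, clip1_c, clip2_c, clip3_c and tote_base above 0.1 m).
It fails at once if the tote is tipped by more than 20 degrees (angle between tote_base's own z axis and vertical above 0.35 rad).
It fails at once if the tote is dropped: it falls, not held, from more than 15 mm above the platform (contact force between the fingers and tote below 0.1 N and height (world z) of tote_base above 0.18 m and linear speed of tote above 0.35 m/s).
It fails at once if another thing on the bench is shifted by more than 30 mm (distance of any of scrap_box, tape_roll, screwdriver, flux_jar, tin_cup, hammer, brush, offcut from where it was at the start of the episode above 0.03 m).
It also fails if it takes over 69 s, if anything falls off the work surface, if the arm or the gripper's body presses on something with over 40 N, if the wrist force passes 120 N, or if a joint passes its speed limit or range.

## Working session

There is one attempt and no reset: what is moved stays moved. The work goes in short steps, Python scripts to look and compute and a tool call to move; the robot and the scene stay as the last step left them, time stands still between calls to the robot, and variables do not carry over. Pictures are saved under pics/ and viewed, and the job is handed in when it is done.

Besides the shell and the picture viewer there is one more tool, called after "Request:" as name(argument=value, ...) on one line, values as JSON. apply_moves: Moves the arm, as the interface text tells. Its arguments: {"type":"object","properties":{"moves":{"type":"array","items":{"type":"array","items":{"type":"number"}}},"newtons":{"type":"number"}},"required":["moves"]}

```bash
ls; mkdir -p pics
cat > h.py <<'E'
import numpy as np, cv2, pickle
from station import arm, eyes, job, outline_of
def grab(n,save=None):
    f=eyes.grab_frame(n)
    if save: cv2.imwrite('pics/'+save,cv2.cvtColor(f['color'],cv2.COLOR_RGB2BGR))
    pickle.dump(f,open('last_%s.pkl'%n,'wb'))
    return f
def cloud(f):
    K=f['camera_matrix'];k1=float(f['k1']);z=f['z_map'];H,W=z.shape
    u,v=np.meshgrid(np.arange(W),np.arange(H))
    a=(u-K[0,2])/K[0,0];b=(v-K[1,2])/K[1,1]
    x,y=a.copy(),b.copy()
    for _ in range(20):
        s=1+k1*(x*x+y*y);x=a/s;y=b/s
    P=np.stack([x*z,-y*z,-z],-1)
    E=f['extrinsics']
    w=P@E[:3,:3].T+E[:3,3]
    w[z<=0]=np.nan
    return w
def proj(f,p):
    E=f['extrinsics'];K=f['camera_matrix'];c=(np.atleast_2d(p)-E[:3,3])@E[:3,:3]
    x=c[:,0]/-c[:,2];y=-c[:,1]/-c[:,2];s=1+f['k1']*(x*x+y*y)
    return np.stack([K[0,0]*x*s+K[0,2],K[1,1]*y*s+K[1,2]],-1)
E
python3 - <<'E'
from h import *
s=arm.get_state();print({k:np.round(v,3) for k,v in s.items()})
for n in('scene','top','wrist'):
    f=grab(n,n+'0.png');print(n,f['k1'],f['extrinsics'][:3,3].round(3))
    for l in('tote','shaker','lever_knob','scrap_box'):
        for d in outline_of(l,f)[:4]:print(l,round(d['score'],2),d['extent'])
E
```

```text
pics
{'t': np.float64(0.0), 'q': array([ 1.615,  0.359,  0.011, -0.   , -1.224, -0.288]), 'qd': array([-0.002,  0.002, -0.001,  0.   , -0.001,  0.001]), 'joint_efforts': array([ 1.0000e-03, -5.8272e+01,  2.9306e+01,  6.9970e+00,  7.0000e-03,
       -0.0000e+00]), 'eef_pos': array([0.163, 0.655, 0.226]), 'ee_rot': array([ 3.14 , -0.   , -0.244]), 'force': array([-0.32 , -0.126,  0.796]), 'moment': array([ 0.042, -0.   ,  0.036]), 'width': np.float64(0.088)}
scene 0.02115634888396549 [0.921 0.415 0.939]
tote 0.87 [392.5, 303.7, 453.2, 349.1]
tote 0.84 [326.4, 281.0, 382.1, 328.3]
tote 0.67 [344.5, 214.8, 393.8, 268.2]
tote 0.67 [424.9, 236.4, 476.4, 292.7]
shaker 0.72 [170.8, 169.9, 284.9, 290.4]
lever_knob 0.55 [241.7, 221.6, 258.4, 238.3]
scrap_box 0.65 [181.4, 144.1, 226.8, 175.6]
scrap_box 0.57 [103.6, 140.5, 186.6, 180.1]
top -0.1347631687378324 [ 0.229 -0.002  1.787]
tote 0.93 [193.4, 242.8, 229.6, 267.4]
tote 0.91 [142.7, 267.8, 166.6, 300.7]
tote 0.8 [124.2, 212.7, 163.3, 251.3]
tote 0.7 [172.1, 190.8, 204.4, 226.6]
shaker 0.7 [252.4, 132.6, 335.3, 211.6]
lever_knob 0.61 [273.2, 183.0, 285.2, 189.7]
scrap_box 0.91 [355.2, 187.5, 385.9, 223.9]
wrist -0.03161209088568924 [0.235 0.64  0.385]
tote 0.75 [440.2, 3.2, 558.4, 100.4]
```

View pics/scene0.png

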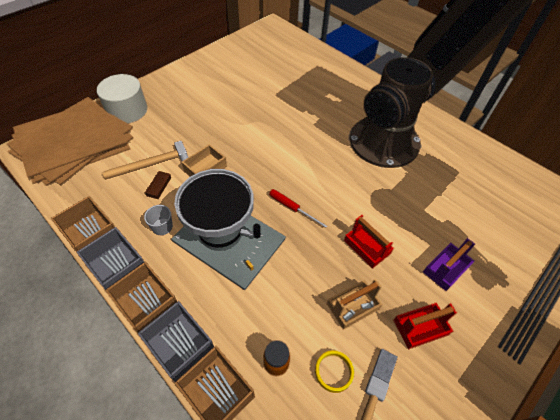

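View pics/top0.png

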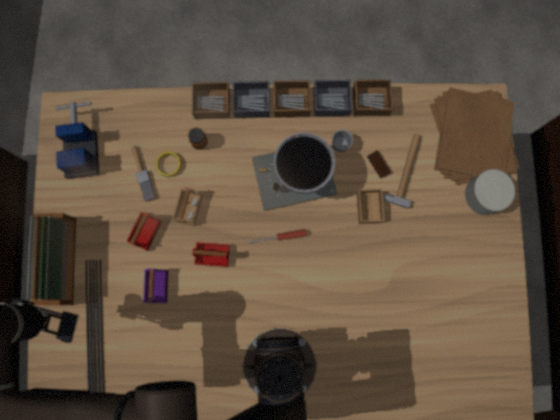

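View pics/wrist0.png

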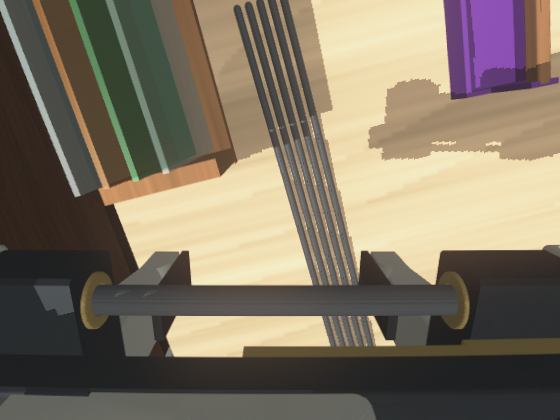

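The natural-wood tote is at scene (355,303) and top (189,207). The red and purple ones are look-alikes. The shaker is at scene (215,210), with its knob at (256,231) and the brass fin at (249,263). Next I'll measure these.

Run:
```python
from h import *
for n in('scene','top'):
    f=pickle.load(open('last_%s.pkl'%n,'rb'));w=cloud(f);c=f['color'].astype(int)
    def big(x0,y0,x1,y1,name,s):
        im=cv2.resize(f['color'][y0:y1,x0:x1],None,fx=s,fy=s,interpolation=cv2.INTER_CUBIC);cv2.imwrite('pics/'+name,im[...,::-1])
    if n=='scene': big(320,270,400,340,'tote_s.png',8);big(165,160,295,295,'shk_s.png',4.4);roi=(322,278,388,332)
    else: big(165,180,215,232,'tote_t.png',11);big(245,125,345,215,'shk_t.png',6);roi=(168,182,212,230)
    x0,y0,x1,y1=roi
    p=w[y0:y1,x0:x1].reshape(-1,3);
    b=p[(p[:,2]>.073)&(p[:,2]<.1)]
    print(n,'bar',len(b),b.mean(0),b.min(0),b.max(0))
    r=cv2.minAreaRect((b[:,:2]*1000).astype(np.float32));print(r)
    a=p[(p[:,2]>.012)];print(cv2.minAreaRect((a[:,:2]*1000).astype(np.float32)))
    # platform
    x0,y0,x1,y1=(165,160,295,295) if n=='scene' else (245,125,345,215)
    p=w[y0:y1,x0:x1].reshape(-1,3)
    l=p[p[:,2]>.168];print('lip',len(l),np.percentile(l[:,2],[5,50,95]),cv2.minEnclosingCircle((l[:,:2]*1000).astype(np.float32)))
    l=p[(p[:,2]>.155)&(p[:,2]<.169)];print('plat',len(l),cv2.minEnclosingCircle((l[:,:2]*1000).astype(np.float32)),l.mean(0))
    b=p[(p[:,2]>.008)&(p[:,2]<.024)];print('base',cv2.minAreaRect((b[:,:2]*1000).astype(np.float32)))
    g=outline_of('index_fin',f);
    for d in g[:3]:print('fin',d['score'],d['extent'],np.nanmedian(w[d['region']],0))
    g=outline_of('lever_knob',f)
    for d in g[:3]:
        q=w[d['region']];print('knob',d['score'],d['extent'],np.nanmedian(q,0));q=q[q[:,2]>.085];print(len(q),q.mean(0) if len(q) else 0)
```

```text
scene bar 345 [0.52773929 0.2994313  0.08675627] [0.4691909  0.27222401 0.07347798] [0.58204776 0.32559214 0.09308803]
((525.43017578125, 299.00543212890625), (24.182558059692383, 112.23077392578125), 74.02505493164062)
((525.1769409179688, 298.6192932128906), (76.34044647216797, 113.3232192993164), 74.81062316894531)
lip 882 [0.16814642 0.17352386 0.17731244] ((635.3801879882812, -89.2011947631836), 97.02703857421875)
plat 3510 ((635.862548828125, -87.06265258789062), 95.48194885253906) [ 0.63801192 -0.08621423  0.16558559]
base ((572.9803466796875, -120.011474609375), (469.7459411621094, 374.2271423339844), 55.24739456176758)
fin 0.47 [247.6, 260.1, 254.8, 271.1] [0.64896702 0.04769464 0.03458613]
fin 0.26 [328.1, 280.7, 379.2, 330.5] [0.528208   0.30039178 0.02642786]
knob 0.55 [241.7, 221.6, 258.4, 238.3] [ 0.58774767 -0.00278345  0.05653092]
37 [0.58068314 0.00184656 0.08962966]
top bar 166 [0.52530249 0.30081867 0.08643626] [0.47036093 0.27475871 0.07329334] [0.58045075 0.32540347 0.09998815]
((525.0753784179688, 300.0759582519531), (24.040184020996094, 110.46858215332031), 74.35963439941406)
((531.96044921875, 290.08599853515625), (139.79603576660156, 142.3457794189453), 86.29973602294922)
lip 1001 [0.16828037 0.17094149 0.17906649] ((635.1551513671875, -88.60162353515625), 96.90142822265625)
plat 2132 ((633.7086791992188, -88.12340545654297), 95.6815185546875) [ 0.63519365 -0.08822392  0.16427403]
base ((652.3502807617188, -64.41975402832031), (342.3034973144531, 313.31585693359375), 89.29879760742188)
knob 0.61 [273.2, 183.0, 285.2, 189.7] [ 0.58097235 -0.00214162  0.0838149 ]
28 [0.57894354 0.00204154 0.08995758]
```

View pics/shk_s.png

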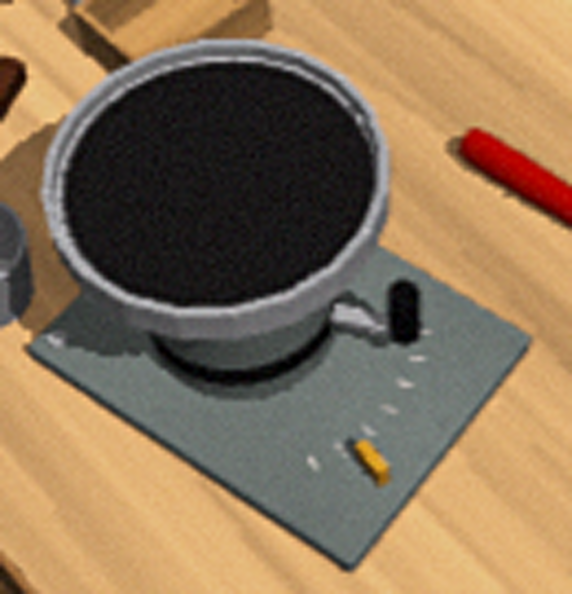

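View pics/tote_s.png

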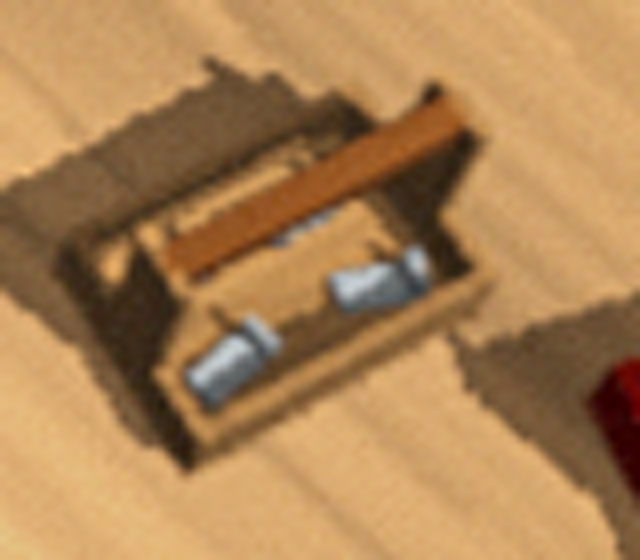

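View pics/shk_t.png

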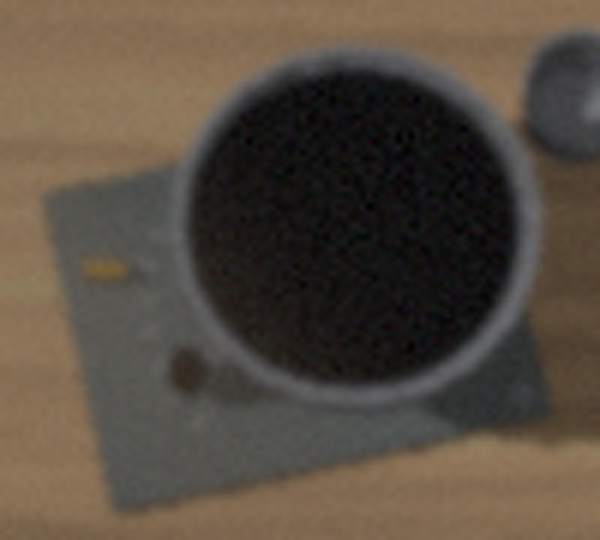

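Run:
```python
from h import *
f=pickle.load(open('last_scene.pkl','rb'));w=cloud(f)
c=f['color'].astype(int);hsv=cv2.cvtColor(f['color'],cv2.COLOR_RGB2HSV).astype(int)
p=w[240:290,210:285];z=p[...,2];hh=hsv[240:290,210:285]
m=(z>.026)&(z<.045)&(p[...,0]>.6);q=p[m];print(len(q),q.mean(0),cv2.minAreaRect((q[:,:2]*1000).astype(np.float32)))
t=q[q[:,2]>.033];print('fintop',len(t),t.mean(0),cv2.minAreaRect((t[:,:2]*1000).astype(np.float32)))
# base plate edges
p=w[180:295,165:295].reshape(-1,3);g=c[180:295,165:295].reshape(-1,3)
m=(p[:,2]>.012)&(p[:,2]<.02)
b=p[m];print('base',len(b))
mm=np.zeros((600,600),np.uint8)
ij=((b[:,:2]-[.4,-.3])*1000).astype(int);mm[ij[:,0].clip(0,599),ij[:,1].clip(0,599)]=255
mm=cv2.morphologyEx(mm,cv2.MORPH_CLOSE,np.ones((9,9)));mm=cv2.morphologyEx(mm,cv2.MORPH_OPEN,np.ones((15,15)))
cs,_=cv2.findContours(mm,0,2);k=max(cs,key=cv2.contourArea);r=cv2.minAreaRect(k);print(r,cv2.boxPoints(r)[:,::-1]+[400,-300]);cv2.imwrite('pics/basemap.png',mm)
C=np.array([.6355,-.0885])
for n,pt in(('fin',t.mean(0)),('knob',[.5805,.002])):
    d=np.array(pt[:2])-C;print(n,np.hypot(*d),np.degrees(np.arctan2(d[1],d[0])))
# red tote
for l in ('hammer','screwdriver','tin_cup','scrap_box','flux_jar','tape_roll','offcut','brush'):
    for d in outline_of(l,f)[:1]:print(l,round(d['score'],2),np.nanmedian(w[d['region']],0).round(3))
```

```text
131 [ 0.65719566 -0.01480784  0.03488665] ((644.8390502929688, -10.355674743652344), (54.51205825805664, 128.8609619140625), 17.627952575683594)
fintop 83 [ 0.65599332 -0.01247442  0.03806648] ((645.9461669921875, -10.452529907226562), (49.038841247558594, 127.99835968017578), 17.619001388549805)
base 3135
((237.68594360351562, 229.659912109375), (189.37213134765625, 255.5690155029297), 78.32628631591797) [[ 562.7880249  -206.61402893]
 [ 511.07669067   43.66873169]
 [ 696.53179932   81.98590088]
 [ 748.24313354 -168.29684448]]
fin 0.07873922168638657 74.91402077531693
knob 0.10590207741116316 121.28850646056746
hammer 0.71 [0.674 0.364 0.021]
screwdriver 0.76 [ 0.432 -0.041  0.023]
tin_cup 0.73 [ 0.737 -0.239  0.036]
scrap_box 0.65 [ 0.504 -0.334  0.024]
flux_jar 0.97 [0.764 0.269 0.085]
tape_roll 0.58 [0.675 0.365 0.021]
offcut 0.71 [ 0.432 -0.045  0.023]
brush 0.67 [0.499 0.325 0.011]
```

Run:
```python
from h import *
C=np.array([.6353,-.0887])
for n,roi in(('scene',(240,250,265,280)),('top',(254,164,272,176))):
    f=pickle.load(open('last_%s.pkl'%n,'rb'));w=cloud(f);x0,y0,x1,y1=roi
    hsv=cv2.cvtColor(f['color'],cv2.COLOR_RGB2HSV)[y0:y1,x0:x1]
    p=w[y0:y1,x0:x1];m=(hsv[...,1]>(120 if n=='scene' else 110))&(hsv[...,0]<35)
    q=p[m];print(n,len(q),q.mean(0),np.percentile(q[:,2],[5,50,95]))
    q=q[q[:,2]>.028]
    if len(q)<3: continue
    d=q.mean(0)[:2]-C;print(len(q),q.mean(0),np.hypot(*d),np.degrees(np.arctan2(d[1],d[0])),cv2.minAreaRect((q[:,:2]*1000).astype(np.float32)))
```

```text
scene 90 [nan nan nan] [nan nan nan]
34 [0.64767326 0.04691393 0.03461155] 0.13617722059106158 84.78683061653541 ((647.1773071289062, 45.269622802734375), (25.68828010559082, 8.165555953979492), 83.93059539794922)
top 10 [0.64625721 0.04703751 0.0360947 ] [0.03044456 0.03646898 0.04027313]
10 [0.64625721 0.04703751 0.0360947 ] 0.13617904673413792 85.38489211105481 ((646.7125244140625, 46.844482421875), (13.717771530151367, 5.527505397796631), 85.33782958984375)
```

Run:
```python
from h import *
from scipy.spatial.transform import Rotation as R
for n,roi in(('scene',(322,278,388,332)),('top',(168,182,212,230))):
    f=pickle.load(open('last_%s.pkl'%n,'rb'));w=cloud(f);x0,y0,x1,y1=roi
    p=w[y0:y1,x0:x1].reshape(-1,3);b=p[(p[:,2]>.083)&(p[:,2]<.1)][:,:2]
    m=b.mean(0);u,s,v=np.linalg.svd(b-m);d=v[0];t=(b-m)@d
    print(n,len(b),m,np.degrees(np.arctan2(d[1],d[0])),m+d*(t.max()+t.min())/2,t.max()-t.min())
    w2=w.reshape(-1,3);hs=cv2.cvtColor(f['color'],cv2.COLOR_RGB2HSV).reshape(-1,3)
    for l in outline_of('tote',f): 
        q=w[l['region']];q=q[q[:,2]>.015];print(q.min(0).round(3),q.max(0).round(3))
M=R.from_euler('xyz',arm.get_state()['ee_rot']).as_matrix();print(M.round(3))
```

```text
scene 291 [0.5266649  0.29921226] -16.02686971544618 [0.52557382 0.29952568] 0.11224064612867912
[0.383 0.39  0.015] [0.512 0.502 0.092]
[0.464 0.249 0.015] [0.588 0.349 0.093]
[0.33  0.158 0.015] [0.408 0.275 0.092]
[0.204 0.365 0.015] [0.322 0.441 0.094]
[ 0.411 -0.097  0.015] [0.447 0.006 0.029]
top 129 [0.52413108 0.30171252] 163.73891313372144 [0.52536575 0.30135239] 0.11040994095275213
[0.323 0.161 0.015] [0.406 0.276 0.099]
[0.208 0.365 0.015] [0.32  0.443 0.098]
[0.383 0.391 0.015] [0.511 0.5   0.101]
[0.464 0.251 0.015] [0.586 0.351 0.1  ]
[[ 0.97  -0.241  0.   ]
 [-0.241 -0.97  -0.   ]
 [ 0.     0.    -1.   ]]
```

Request:
apply_moves(moves=[[1,0.0182,0.0107,0,0.037],[1,0.0182,0.0107,0,0],[1,0.0182,0.0107,0,0],[1,0.0182,0.0107,0,0],[1,0.0182,0.0107,0,0],[1,0.0182,0.0107,0,0],[1,0.0182,0.0107,0,0],[1,0.0182,0.0107,0,0],[1,0.0182,0.0107,0,0],[1,0.0182,0.0107,0,0],[1,0.0182,0.0107,0,0],[1,0.0182,0.0107,0,0]], newtons=40)

```text
t: 2.45
eef_pos: [0.3389, 0.4701, 0.2269]
ee_rot: [-3.141, -0.0, -0.281]
force: [-0.3, 1.1, 0.2]
width: 0.0878
```

Request:
apply_moves(moves=[[1,0.0182,0.0107,0,0],[1,0.0182,0.0107,0,0],[1,0.0182,0.0107,0,0],[1,0.0182,0.0107,0,0],[1,0.0182,0.0107,0,0],[1,0.0182,0.0107,0,0],[1,0.0182,0.0107,0,0],[1,0.0182,0.0107,0,0],[1,0.0182,0.0107,0,0],[1,0.0182,0.0107,0,0],[1,0,0,0,0],[1,0,0,0,0]])

```text
t: 3.45
eef_pos: [0.4837, 0.3168, 0.2267]
ee_rot: [-3.141, -0.0, -0.283]
force: [0.7, 0.5, -0.5]
width: 0.0878
```

```bash
cat >> h.py <<'E'
from scipy.spatial.transform import Rotation as R
def rel(target):
    s=arm.get_state();M=R.from_euler('xyz',s['ee_rot']).as_matrix();return M.T@(np.array(target)-s['eef_pos'])
E
python3 - <<'E'
from h import *
s=arm.get_state();print(s['t'],s['eef_pos'],s['ee_rot'],s['q'].round(3),rel([.5255,.3003,.061]))
grab('wrist','w1.png');grab('scene','s1.png')
E
```

```text
3.45 [0.48374802 0.31677721 0.22670647] [-3.14137845e+00 -1.04150281e-04 -2.83079971e-01] [ 0.918  0.2   -0.207  0.    -1.163  0.37 ] [0.0446753  0.00419498 0.16571022]
```

View pics/s1.png

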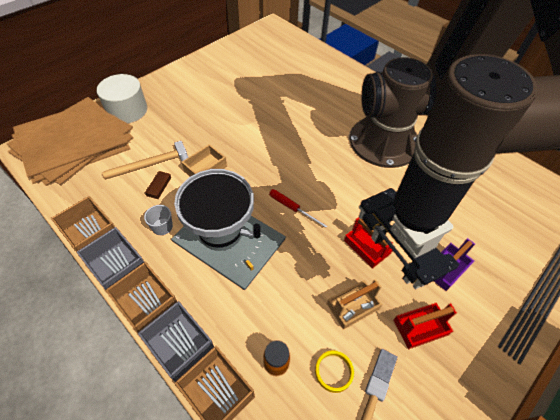

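View pics/w1.png

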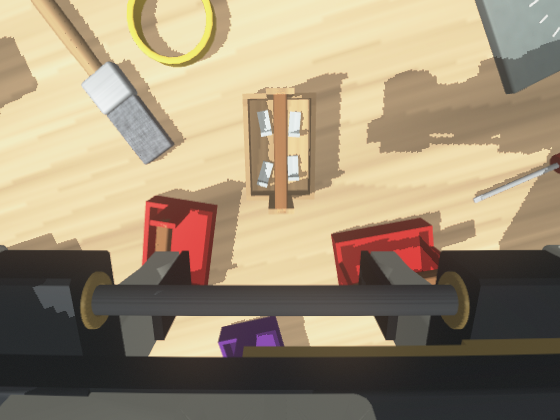

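The wrist view shows the tote's bar upright at column 280, midway between the fingers, with four clips in the tray. Going down.

Request:
apply_moves(moves=[[1,0.0224,0.002,0.01,0],[1,0.0224,0.002,0.02,0],[1,0,0,0.025,0],[1,0,0,0.025,0],[1,0,0,0.025,0],[1,0,0,0,0]])

```text
t: 4.05
eef_pos: [0.522, 0.3005, 0.1165]
ee_rot: [3.135, 0.005, -0.281]
force: [-0.2, 0.2, -1.2]
width: 0.0878
```

Run:
```python
from h import *
s=arm.get_state();print(s['t'],s['eef_pos'],s['ee_rot'],rel([.5255,.3003,.061]))
f=grab('wrist','w2.png')
```

```text
4.05 [0.52202805 0.30051239 0.11654878] [ 3.13512594  0.00470723 -0.28101155] [ 0.0036561  -0.0011179   0.05552611]
```

View pics/w2.png

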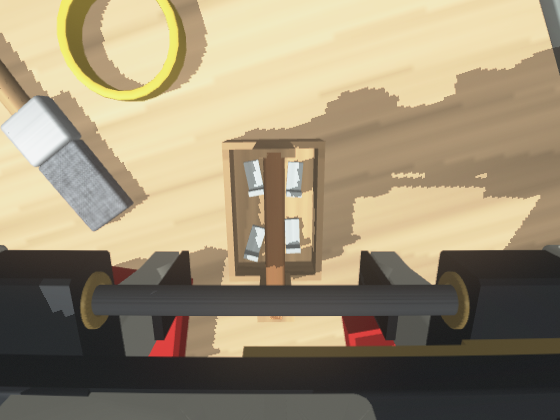

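Request:
apply_moves(moves=[[1,0.0035,-0.001,0.01,0],[1,0,0,0.015,0],[1,0,0,0.015,0],[1,0,0,0.0155,0],[1,0,0,0,0],[1,0,0,0,0]])

```text
t: 4.6
eef_pos: [0.529, 0.3026, 0.0669]
ee_rot: [-3.141, -0.001, -0.28]
force: [0.6, 0.7, 0.9]
width: 0.0877
```

Request:
apply_moves(moves=[[-1,0,0,0,0],[-1,0,0,0,0],[-1,0,0,0,0],[-1,0,0,0,0],[-1,0,0,0,0],[-1,0,0,0,0],[-1,0,0,0,0],[-1,0,0,0,0],[-1,0,0,0,0],[-1,0,0,0,0]], newtons=40)

```text
t: 5.43
eef_pos: [0.5285, 0.3021, 0.066]
ee_rot: [3.141, 0.0, -0.281]
force: [-0.4, 0.1, 0.6]
width: 0.0264
```

Request:
apply_moves(moves=[[-1,-0.001,0,0.004,0],[-1,0,0,0,0],[-1,0,0,0,0],[-1,0,0,0,0],[-1,0,0,0,0],[-1,0,0,0,0]])

```text
t: 5.93
eef_pos: [0.5275, 0.3024, 0.0618]
ee_rot: [3.141, 0.0, -0.281]
force: [-0.9, -0.6, -2.8]
width: 0.0115
```

Request:
apply_moves(moves=[[-1,0,0,-0.004,0],[-1,0,0,-0.008,0],[-1,0,0,-0.012,0],[-1,0,0,-0.016,0],[-1,0,0,-0.02,0],[-1,0,0,-0.02,0],[-1,0,0,-0.02,0],[-1,0,0,-0.016,0],[-1,0,0,-0.012,0],[-1,0,0,-0.008,0],[-1,0,0,0,0],[-1,0,0,0,0]])

```text
t: 6.93
eef_pos: [0.5275, 0.3025, 0.1984]
ee_rot: [-3.141, -0.0, -0.281]
force: [-1.4, -0.9, -4.1]
width: 0.0118
```

Run:
```python
from h import *
s=arm.get_state();print(s['t'],s['eef_pos'],s['ee_rot'],s['force'],s['moment'],s['width'])
f=grab('wrist','w3.png')
f=grab('scene','s3.png')
```

```text
6.9333 [0.52749492 0.30249036 0.19835489] [-3.14075626e+00 -1.00985662e-04 -2.80899622e-01] [-1.42045213 -0.94849029 -4.09909274] [0.01138092 0.03881035 0.03829135] 0.011799204011499472
```

View pics/s3.png

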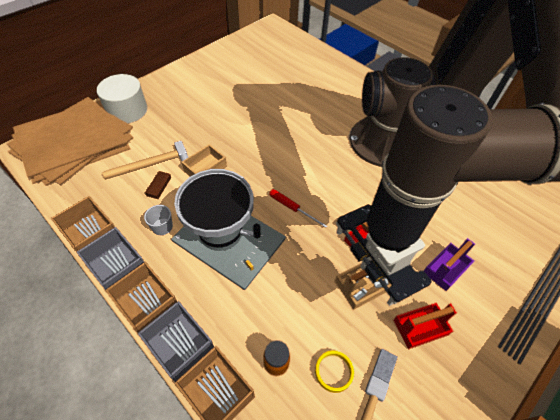

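View pics/w3.png

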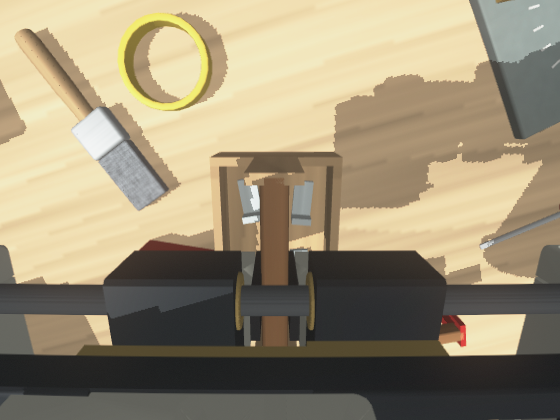

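Request:
apply_moves(moves=[[-1,0,0,-0.008,0],[-1,0,0,-0.016,0],[-1,0,0,-0.02,0],[-1,0,0,-0.02,0],[-1,0,0,-0.016,0],[-1,0.0025,0.004,-0.008,0],[-1,0.005,0.008,0,0],[-1,0.008,0.013,0,0],[-1,0.0107,0.0172,0,0],[-1,0.0107,0.0172,0,0],[-1,0.0107,0.0172,0,0],[-1,0.0107,0.0172,0,0]])

```text
t: 8.03
eef_pos: [0.5571, 0.1936, 0.2843]
ee_rot: [3.139, 0.002, -0.281]
force: [-0.0, -1.4, -2.7]
width: 0.0114
```

Request:
apply_moves(moves=[[-1,0.0107,0.0172,0,0],[-1,0.0107,0.0172,0,0],[-1,0.0107,0.0172,0,0],[-1,0.0107,0.0172,0,0],[-1,0.0107,0.0172,0,0],[-1,0.0107,0.0172,0,0],[-1,0.0107,0.0172,0,0],[-1,0.0107,0.0172,0,0],[-1,0.0107,0.0172,0,0],[-1,0.008,0.013,0,0],[-1,0.005,0.008,0,0],[-1,0.0025,0.004,0,0]])

```text
t: 9.03
eef_pos: [0.6146, -0.0098, 0.2846]
ee_rot: [3.14, 0.002, -0.283]
force: [-0.1, -0.7, -2.9]
width: 0.0118
```

Run:
```python
from h import *
s=arm.get_state();print(s['t'],s['eef_pos'],s['ee_rot'],s['force'],s['width'],rel([.6373,-.0867,.227]))
```

```text
9.0333 [ 0.61458159 -0.00980965  0.28456062] [ 3.14037126e+00  2.24804751e-03 -2.82811203e-01] [-0.11103684 -0.67796438 -2.86898823] 0.011833590151918627 [0.04340194 0.06742591 0.05754559]
```

Request:
apply_moves(moves=[[-1,0.005,0.008,0,0],[-1,0.008,0.013,0,0],[-1,0.0087,0.0127,0,0],[-1,0.0087,0.0127,0,0],[-1,0.008,0.013,0,0],[-1,0.005,0.008,0,0],[-1,0,0,0,0],[-1,0,0,0,0],[-1,0,0,0,0]])

```text
t: 9.78
eef_pos: [0.6381, -0.0839, 0.2859]
ee_rot: [-3.141, 0.0, -0.281]
force: [-0.1, -0.5, -3.6]
width: 0.0119
```

Run:
```python
from h import *
s=arm.get_state();print(s['t'],s['eef_pos'],s['ee_rot'],s['force'],s['width'],rel([.6373,-.0867,.227]))
f=grab('scene','s4.png')
```

```text
9.7833 [ 0.63807374 -0.08393519  0.28585664] [-3.14146401e+00  3.69389124e-04 -2.80547441e-01] [-0.095114   -0.4559545  -3.59388891] 0.011937309306802939 [4.37806274e-05 2.87852543e-03 5.88562553e-02]
```

View pics/s4.png

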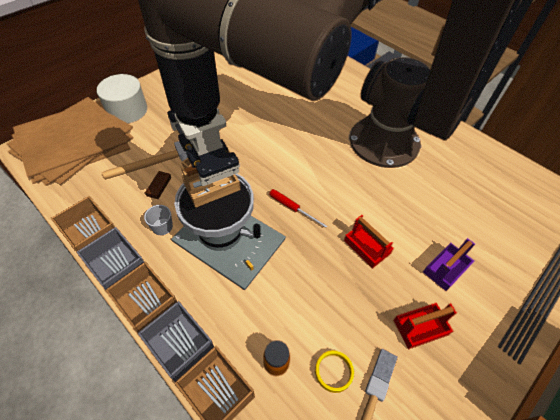

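The tote is level above the platform. I'll lower it 50 mm, then feel for contact.

Request:
apply_moves(moves=[[-1,0,0.0028,0.008,0],[-1,0,0,0.01,0],[-1,0,0,0.01,0],[-1,0,0,0.01,0],[-1,0,0,0.008,0],[-1,0,0,0.004,0],[-1,0,0,0.002,0],[-1,0,0,0,0],[-1,0,0,0,0]])

```text
t: 10.58
eef_pos: [0.6377, -0.0871, 0.2344]
ee_rot: [-3.142, -0.0, -0.281]
force: [0.1, -0.6, -2.6]
width: 0.0113
```

Request:
apply_moves(moves=[[-1,0,0,0.002,0],[-1,0,0,0.002,0],[-1,0,0,0.001,0],[-1,0,0,0,0],[-1,0,0,0,0]])

```text
t: 11.0
eef_pos: [0.6375, -0.0871, 0.2291]
ee_rot: [3.142, 0.0, -0.281]
force: [-0.5, 1.1, -3.5]
width: 0.0119
```

Request:
apply_moves(moves=[[-1,0,0,0.001,0],[-1,0,0,0.001,0],[-1,0,0,0,0],[-1,0,0,0,0]])

```text
t: 11.33
eef_pos: [0.6374, -0.0871, 0.2269]
ee_rot: [3.141, 0.0, -0.281]
force: [-0.3, 0.3, -3.0]
width: 0.0116
```

Request:
apply_moves(moves=[[-1,0,0,0.001,0],[-1,0,0,0,0],[-1,0,0,0,0]])

```text
t: 11.58
eef_pos: [0.6374, -0.0871, 0.226]
ee_rot: [3.142, 0.0, -0.281]
force: [0.1, 0.1, -2.1]
width: 0.0118
```

Request:
apply_moves(moves=[[-1,0,0,0.001,0],[-1,0,0,0,0],[-1,0,0,0,0]])

```text
t: 11.83
eef_pos: [0.6376, -0.0873, 0.2257]
ee_rot: [3.142, -0.001, -0.281]
force: [-1.6, -0.8, 1.9]
width: 0.0117
```

Contact: Fz went from −3 to +1.9. Releasing.

Request:
apply_moves(moves=[[0.2,0,0,0,0],[0.2,0,0,0,0],[0.2,0,0,0,0],[0.2,0,0,0,0],[0.2,0,0,0,0],[0.2,0,0,0,0],[0.2,0,0,0,0],[0.2,0,0,0,0]])

```text
t: 12.5
eef_pos: [0.6375, -0.0871, 0.225]
ee_rot: [3.142, 0.0, -0.281]
force: [-0.2, 0.8, 0.1]
width: 0.052
```

Request:
apply_moves(moves=[[0.2,0,0,-0.005,0],[0.2,0,0,-0.01,0],[0.2,0,0,-0.02,0],[0.2,0,0,-0.03,0],[0.2,0,0,-0.03,0],[0.2,0,0,-0.03,0],[0.2,0,0,0,0]])

```text
t: 13.08
eef_pos: [0.6396, -0.0879, 0.3586]
ee_rot: [-3.14, -0.011, -0.281]
force: [0.2, -0.0, 1.0]
width: 0.0527
```

Run:
```python
from h import *
s=arm.get_state();print(s['t'],s['eef_pos'],s['ee_rot'],s['force'],s['width'],s['q'].round(3))
f=grab('scene','s5.png');f=grab('wrist','w5.png');w=cloud(f)
p=w.reshape(-1,3)
b=p[(p[:,2]>.245)&(p[:,2]<.258)&(abs(p[:,0]-.635)<.1)&(abs(p[:,1]+.09)<.1)];print(len(b),b.mean(0) if len(b) else 0,cv2.minAreaRect((b[:,:2]*1000).astype(np.float32)))
```

```text
13.0833 [ 0.63960574 -0.08785341  0.35857723] [-3.13956572 -0.01092803 -0.28056412] [ 0.1856838  -0.01950403  0.98703597] 0.05269446224836964 [ 0.167  0.253  0.155  0.003 -1.462  1.123]
2122 [ 0.63847134 -0.0865447   0.25302991] ((636.0679321289062, -85.95530700683594), (23.700407028198242, 109.71095275878906), 74.25748443603516)
```

View pics/w5.png

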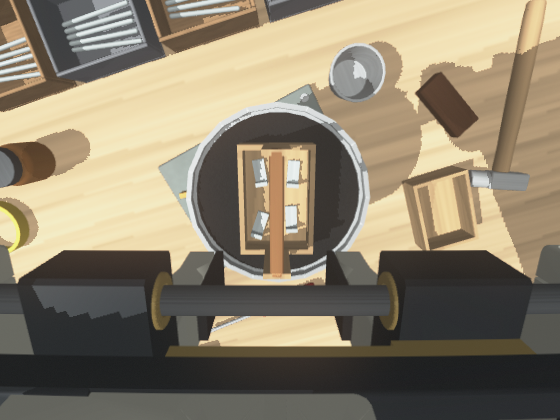

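View pics/s5.png

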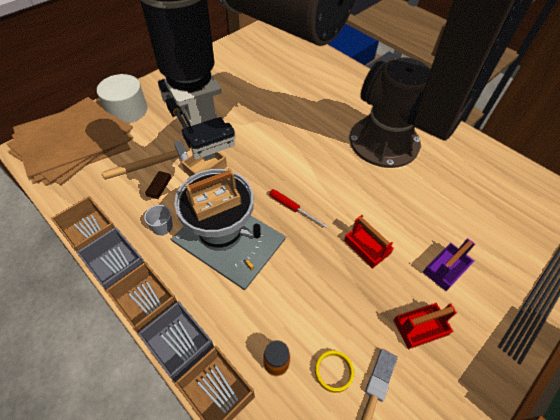

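Run:
```python
from h import *
f=pickle.load(open('last_wrist.pkl','rb'));w=cloud(f);s=arm.get_state()
M=R.from_euler('xyz',s['ee_rot']).as_matrix();t=(w-s['eef_pos'])@M
print('cam in tool',(f['extrinsics'][:3,3]-s['eef_pos'])@M)
for (v,u) in [(300,5),(260,5),(280,552),(300,550),(340,10),(300,100),(300,270),(260,100),(280,100),(330,100),(350,280),(355,280),(370,280),(400,280),(260,200),(320,200),(260,340),(265,130),(255,500),(410,100)]:
    print((u,v),(t[v,u]*1000).round(0))
# scene view
f=pickle.load(open('last_scene.pkl','rb'));w=cloud(f);t=((w-s['eef_pos'])@M)*1000
m=(t[...,2]<-20)&(t[...,2]>-260)&(abs(t[...,0])<130)&(abs(t[...,1])<150)
q=t[m]
for a in range(-260,-19,20):
    k=q[(q[:,2]>=a)&(q[:,2]<a+20)]
    if len(k)>3:print(a,len(k),np.percentile(k[:,:2],[1,99],axis=0).round(0).tolist())
```

```text
cam in tool [ 0.07395795 -0.00228674 -0.16126133]
(5, 300) [ 30. -72. -86.]
(5, 260) [ 34. -83. -71.]
(552, 280) [ 30.  78. -77.]
(550, 300) [ 30.  68. -87.]
(10, 340) [ 10. -82. -77.]
(100, 300) [ 33. -43. -92.]
(270, 300) [ 30.  -3. -87.]
(100, 260) [ 39. -48. -81.]
(100, 280) [ 38. -43. -92.]
(100, 330) [ 25. -44. -92.]
(280, 350) [ 22.  -1. -96.]
(280, 355) [ 22.  -1. -97.]
(280, 370) [  26.   -1. -106.]
(280, 400) [  26.   -1. -114.]
(200, 260) [ 11. -37. -18.]
(200, 320) [ -0. -31. -49.]
(340, 260) [ 12.  28. -19.]
(130, 265) [ 39. -39. -84.]
(500, 255) [-142.  378.  351.]
(100, 410) [  25.  -33. -116.]
-260 741 [[-40.0, -46.0], [46.0, -1.0]]
-240 684 [[-39.0, -46.0], [46.0, -1.0]]
-220 633 [[-38.0, -47.0], [46.0, -1.0]]
-200 287 [[-31.0, -45.0], [38.0, 0.0]]
-180 848 [[-37.0, -51.0], [40.0, 8.0]]
-160 287 [[-20.0, -51.0], [24.0, -10.0]]
-140 305 [[-21.0, -52.0], [28.0, -13.0]]
-120 1215 [[-36.0, -97.0], [41.0, 92.0]]
-100 668 [[-35.0, -94.0], [41.0, 82.0]]
-80 157 [[-37.0, -89.0], [41.0, 81.0]]
-40 13 [[-8.0, -43.0], [13.0, 41.0]]
```

The wrist view shows the tote inside the lip with four clips, about 2 mm off centre, and its bar top at z≈0.253. The moves can't tilt the tool. The depth data, though, shows that the wide gripper body spans only 66–118 mm above the TCP. So with the TCP near the bench, outside the base plate, the body's end slides in under the platform (underside at 150) and can push the knob sideways.

Request:
apply_moves(moves=[[-1,0,0,0,-0.121],[-1,0,0,0,-0.121],[-1,0,0,0,-0.121],[-1,0,0,0,-0.121],[-1,0,0,0,0],[-1,0,0,0,0]])

```text
t: 13.68
eef_pos: [0.6372, -0.0871, 0.3496]
ee_rot: [-3.141, 0.001, 0.199]
force: [0.0, -0.5, 0.0]
width: 0.0181
```

Run:
```python
from h import *
s=arm.get_state();print(s['t'],s['eef_pos'],s['ee_rot'],s['q'].round(2),rel([.5026,.0737,.2]))
```

```text
13.6833 [ 0.63721425 -0.08706504  0.34955994] [-3.14144338e+00  1.01480161e-03  1.99350045e-01] [ 0.17  0.26  0.14 -0.   -1.46  1.6 ] [-0.09995979 -0.1842168   0.14968896]
```

Request:
apply_moves(moves=[[-1,-0.0125,-0.023,0,0],[-1,-0.0125,-0.023,0,0],[-1,-0.0125,-0.023,0,0],[-1,-0.0125,-0.023,0,0],[-1,-0.0125,-0.023,0,0],[-1,-0.0125,-0.023,0,0],[-1,-0.0125,-0.023,0,0],[-1,-0.0125,-0.023,0.02,-0.005],[-1,0,0,0.04,0],[-1,0,0,0.04,0],[-1,0,0,0.04,0],[-1,0,0,0,0]])

```text
t: 14.68
eef_pos: [0.4975, 0.0716, 0.2029]
ee_rot: [3.14, 0.012, 0.203]
force: [-1.0, -0.7, -1.1]
width: 0.0001
```

Run:
```python
from h import *
s=arm.get_state();print(s['t'],s['eef_pos'],s['ee_rot'],s['q'].round(2),rel([.5026,.0737,.1]),s['width'])
f=grab('scene','s6.png');f=grab('wrist','w6.png')
```

```text
14.6833 [0.49748    0.07158103 0.20289664] [3.14039168 0.01197836 0.20335271] [ 0.53  0.1  -0.39 -0.   -1.1   1.24] [ 0.00667455 -0.00116479  0.10282275] 0.00011697470850758712
```

View pics/s6.png

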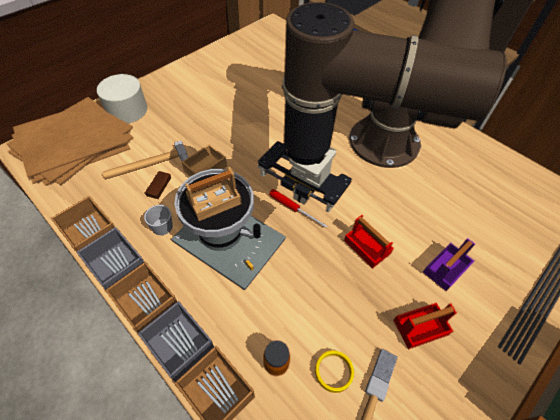

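View pics/w6.png

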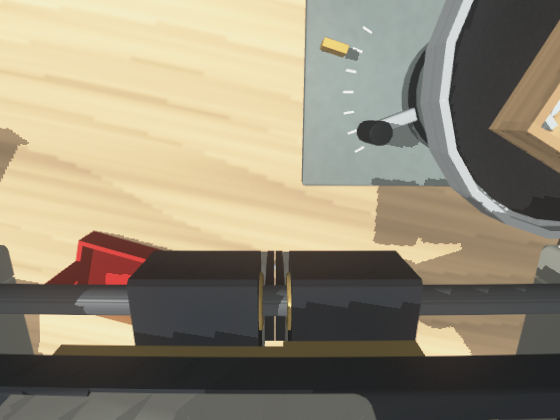

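Request:
apply_moves(moves=[[-1,0.004,-0.001,0.02,0],[-1,0.002,0,0.02,0],[-1,0,0,0.02,0],[-1,0,0,0.02,0],[-1,0,0,0.02,0],[-1,0,0,0.02,0],[-1,0,0,0.02,0],[-1,0,0,0.01,0],[-1,0,0,0,0],[-1,0,0,0,0],[-1,0,0,0,0]])

```text
t: 15.7
eef_pos: [0.5096, 0.0758, 0.062]
ee_rot: [-3.141, -0.003, 0.208]
force: [-0.1, -0.1, 0.3]
width: 0.0004
```

Run:
```python
from h import *
s=arm.get_state();print(s['t'],s['eef_pos'],s['ee_rot'],s['force'],rel([.5026,.0737,.006]))
f=grab('scene','s7.png');f=grab('wrist','w7.png')
```

```text
15.7 [0.5096496  0.07581701 0.0619695 ] [-3.14118144e+00 -2.85924864e-03  2.08160466e-01] [-0.13071709 -0.12552547  0.34142122] [-0.00749492  0.00063744  0.05594805]
```

View pics/s7.png

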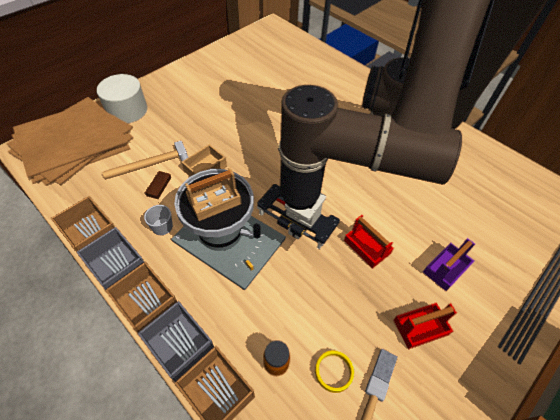

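View pics/w7.png

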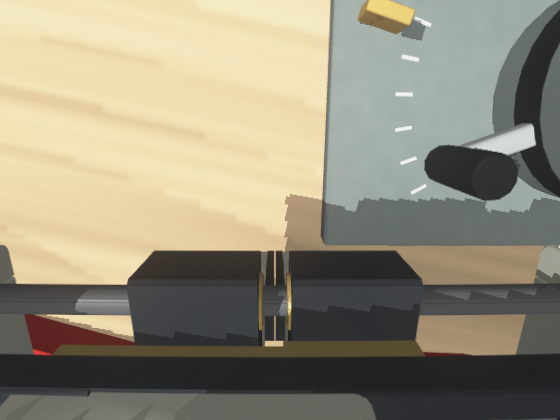

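Run:
```python
from h import *
f=pickle.load(open('last_wrist.pkl','rb'));w=cloud(f);s=arm.get_state()
M=R.from_euler('xyz',s['ee_rot']).as_matrix()
C=np.array([.6353,-.0887])
hsv=cv2.cvtColor(f['color'],cv2.COLOR_RGB2HSV)
p=w[:250,320:];h=hsv[:250,320:]
k=p[(p[...,2]>.086)&(p[...,2]<.095)&(p[...,1]<.05)&(np.hypot(p[...,0]-C[0],p[...,1]-C[1])<.12)]
fi=p[(p[...,2]>.033)&(p[...,2]<.04)&(h[...,0]<35)&(h[...,1]>100)&(h[...,2]>100)]
for n,q in(('knob',k),('fin',fi)):
    r=cv2.minAreaRect((q[:,:2]*1000).astype(np.float32));c=np.array(r[0])/1000;d=c-C
    print(n,len(q),q.mean(0),r,np.hypot(*d),np.degrees(np.arctan2(d[1],d[0])))
    print(' circ',cv2.minEnclosingCircle((q[:,:2]*1000).astype(np.float32)))
    qq=c-s['eef_pos'][:2];print(' tool',M.T@[*qq,0])
```

```text
knob 2013 [0.57887828 0.0039704  0.08996311] ((578.7442016601562, 2.892697334289551), (19.649200439453125, 19.52440071105957), 74.07939910888672) 0.10764655373409704 121.69411089933234
 circ ((578.4323120117188, 2.8123199939727783), 10.391617774963379)
 tool [5.30087217e-02 8.55917012e-02 8.90890257e-05]
fin 811 [0.64516741 0.04768388 0.03611936] ((645.6928100585938, 48.09416198730469), (24.015579223632812, 8.538420677185059), 84.54014587402344) 0.13718838600524083 85.65535245429224
 circ ((646.1932983398438, 47.90442657470703), 12.152430534362793)
 tool [0.12785322 0.05520185 0.00030266]
```

Request:
apply_moves(moves=[[-1,-0.0075,0,0,0],[-1,0,0,0.01,0],[-1,0,0,0.015,0],[-1,0,0,0.015,0],[-1,0,0,0.01,0],[-1,0,0,0.004,0],[-1,0,0,0,0],[-1,0,0,0,0],[-1,0,0,0,0]])

```text
t: 16.55
eef_pos: [0.5011, 0.0739, 0.0066]
ee_rot: [-3.141, -0.001, 0.208]
force: [-0.1, 0.2, 1.0]
width: 0.0006
```

Request:
apply_moves(moves=[[-1,0.006,0,0,0],[-1,0.006,0,0,0],[-1,0.006,0,0,0],[-1,0,0,0,0],[-1,0,0,0,0]])

```text
t: 16.97
eef_pos: [0.5191, 0.0775, 0.0061]
ee_rot: [-3.142, -0.001, 0.208]
force: [1.1, 0.4, 0.0]
width: 0.0004
```

```bash
cat > lev.py <<'E'
from h import *
import sys
f=grab('wrist',sys.argv[1]);w=cloud(f);s=arm.get_state()
M=R.from_euler('xyz',s['ee_rot']).as_matrix();C=np.array([.6353,-.0887])
print(s['t'],s['eef_pos'],s['force'])
p=w[:250,200:]
k=p[(p[...,2]>.086)&(p[...,2]<.095)&(np.hypot(p[...,0]-C[0],p[...,1]-C[1])<.125)&(p[...,1]<.03)]
if len(k)>20:
    r=cv2.minAreaRect((k[:,:2]*1000).astype(np.float32));c=np.array(r[0])/1000;d=c-C
    print(len(k),r,np.hypot(*d),np.degrees(np.arctan2(d[1],d[0])),M.T@[*(c-s['eef_pos'][:2]),0])
else: print('no knob')
E
python3 lev.py w8.png
```

```text
17.0167 [0.51872675 0.07740897 0.00606618] [0.79208406 0.69673678 0.64029149]
no knob
```

View pics/w8.png

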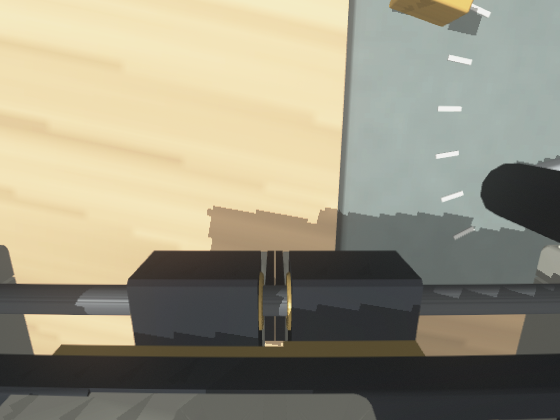

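Request:
apply_moves(moves=[[-1,0.006,0,0,0],[-1,0.006,0,0,0],[-1,0.006,0,0,0],[-1,0.006,0,0,0],[-1,0,0,0,0],[-1,0,0,0,0]])

```text
t: 17.52
eef_pos: [0.5428, 0.0825, 0.0061]
ee_rot: [-3.142, -0.001, 0.208]
force: [-0.5, 0.2, 0.6]
width: 0.0002
```

Run:
```python
from h import *
f=grab('scene');im=cv2.resize(f['color'][170:300,190:350],None,fx=5,fy=4.6,interpolation=cv2.INTER_CUBIC);cv2.imwrite('pics/s9.png',im[...,::-1])
f=grab('wrist','w9.png');print(arm.get_state()['eef_pos'])
```

```text
[0.54218257 0.08237991 0.00611986]
```

View pics/s9.png

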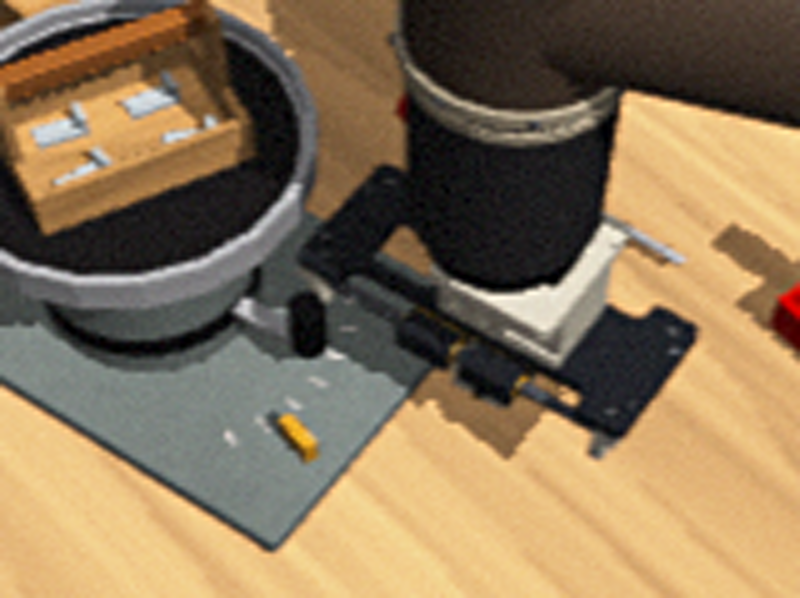

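View pics/w9.png

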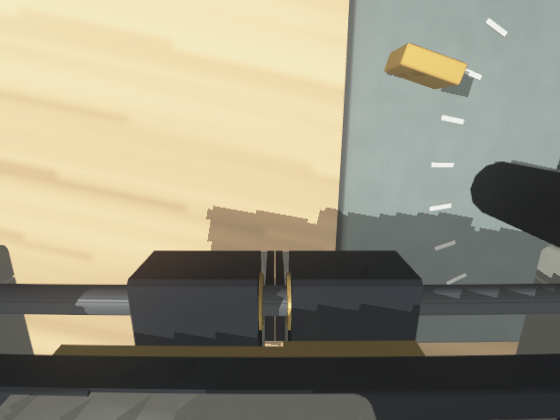

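The body's corner is pushing the knob, and the lever has swung about two ticks towards the fin. Continuing.

Request:
apply_moves(moves=[[-1,0.006,0,0,0],[-1,0.006,0,0,0],[-1,0.006,0,0,0],[-1,0.006,0,0,0],[-1,0.004,0,0,0],[-1,0,0,0,0],[-1,0,0,0,0]])

```text
t: 18.2
eef_pos: [0.57, 0.0883, 0.0061]
ee_rot: [-3.142, -0.001, 0.208]
force: [-0.3, -0.9, 0.6]
width: 0.0005
```

Run:
```python
from h import *
f=grab('scene');im=cv2.resize(f['color'][170:300,190:350],None,fx=5,fy=4.6,interpolation=cv2.INTER_CUBIC);cv2.imwrite('pics/s10.png',im[...,::-1])
w=cloud(f);C=np.array([.6353,-.0887])
p=w[205:265,225:275];c=f['color'][205:265,225:275].max(2)
k=p[(p[...,2]>.086)&(p[...,2]<.095)&(np.hypot(p[...,0]-C[0],p[...,1]-C[1])<.118)&(np.hypot(p[...,0]-C[0],p[...,1]-C[1])>.093)&(c<70)]
d=k.mean(0)[:2]-C;print(len(k),k.mean(0),cv2.minAreaRect((k[:,:2]*1000).astype(np.float32)),np.hypot(*d),np.degrees(np.arctan2(d[1],d[0])))
for d in outline_of('lever_knob',f)[:2]:print(d['score'],d['extent'])
f=grab('wrist','w10.png');print(arm.get_state()['eef_pos'])
```

```text
58 [0.6332145  0.0174687  0.08935644] ((628.1019287109375, 16.727882385253906), (17.870635986328125, 37.28810119628906), 85.47761535644531) 0.10618917891561426 91.12533120555123
0.55 [233.8, 237.4, 249.4, 256.5]
[0.569452   0.08826291 0.00619655]
```

View pics/s10.png

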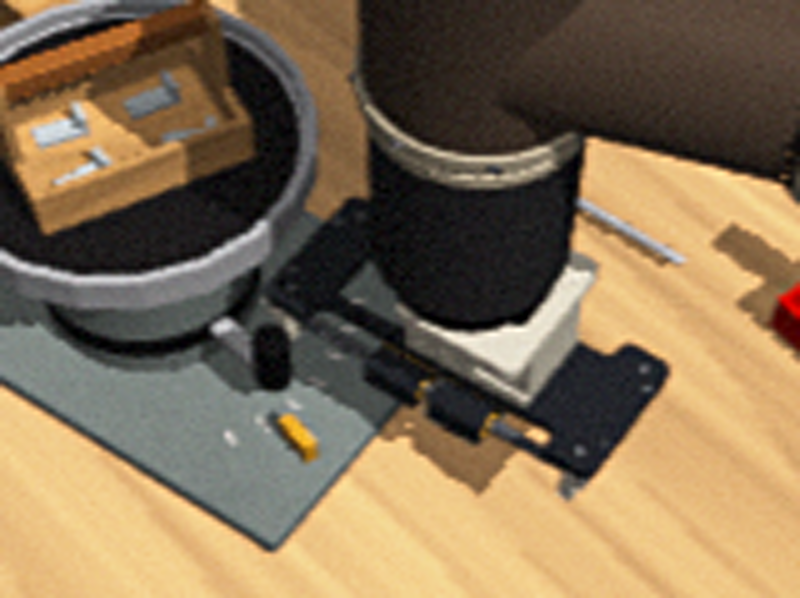

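View pics/w10.png

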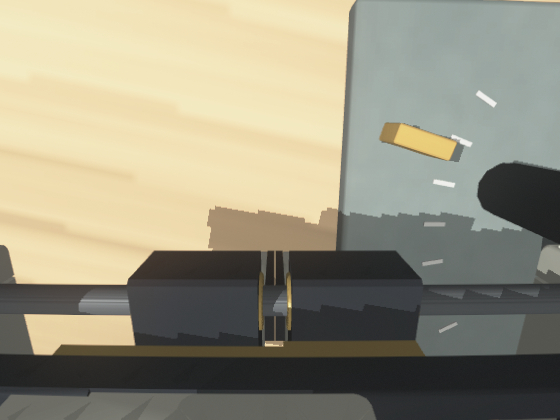

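Request:
apply_moves(moves=[[-1,0.003,0,0,0],[-1,0.003,0,0,0],[-1,0,0,0,0],[-1,0,0,0,0],[-1,-0.006,0,0,0],[-1,-0.01,0,0,0],[-1,-0.012,0,0,0],[-1,-0.012,0,0,0],[-1,0,0,0,0],[-1,0,0,0,0]])

```text
t: 19.18
eef_pos: [0.5354, 0.081, 0.0065]
ee_rot: [-3.142, -0.001, 0.209]
force: [0.0, -0.1, 0.3]
width: 0.0001
```

Run:
```python
from h import *
C=np.array([.6353,-.0887])
for n in('scene','top'):
    f=grab(n);w=cloud(f)
    if n=='scene':
        im=cv2.resize(f['color'][170:300,190:350],None,fx=5,fy=4.6,interpolation=cv2.INTER_CUBIC);cv2.imwrite('pics/s11.png',im[...,::-1])
    for d in outline_of('lever_knob',f)[:2]:
        q=w[d['region']];q=q[(q[:,2]>.085)&(q[:,2]<.096)]
        print(n,d['score'],d['extent'],len(q))
        if len(q):
            r=cv2.minAreaRect((q[:,:2]*1000).astype(np.float32));print(r)
            e=q.mean(0)[:2]-C;print(q.mean(0),np.hypot(*e),np.degrees(np.arctan2(e[1],e[0])))
print(arm.get_state()['eef_pos'])
f=grab('wrist','w11.png')
```

```text
scene 0.45 [235.5, 236.9, 247.6, 258.2] 45
((642.3552856445312, 16.700340270996094), (15.200270652770996, 18.023977279663086), 23.403162002563477)
[0.64316463 0.01701245 0.09027731] 0.10600459585210274 85.74523382273487
top 0.4 [269.6, 166.3, 275.9, 171.3] 22
((640.9452514648438, 17.73287010192871), (16.365657806396484, 14.56908130645752), 88.84600067138672)
[0.64159735 0.01737195 0.09029309] 0.1062587172959591 86.60241439077913
[0.53650659 0.08131939 0.00620115]
```

View pics/s11.png

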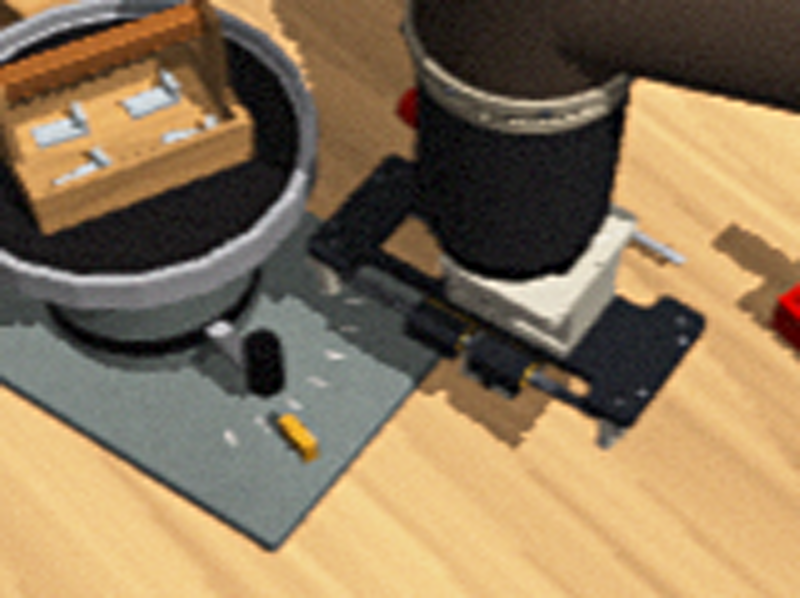

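View pics/w11.png

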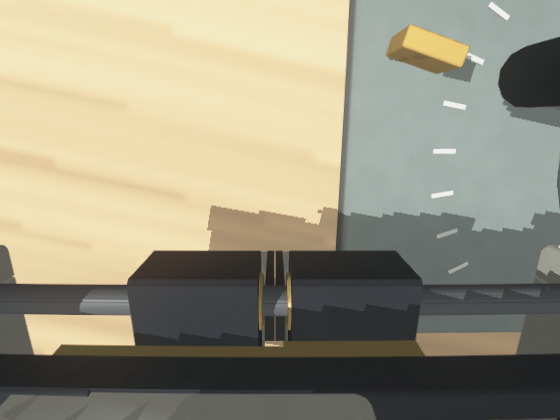

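Both cameras put the knob's direction within about 1° of the fin's (85.7° against 84.8° in scene, 86.6° against 85.4° in top). I'll retreat the same way I came, then verify from clear views.

Request:
apply_moves(moves=[[-1,-0.015,0,0,0],[-1,-0.02,0,0,0],[-1,0,0,-0.01,0],[-1,0,0,-0.03,0],[-1,0,0,-0.04,0],[-1,0,0,-0.04,0],[-1,0,0,-0.04,0],[-1,0,0,-0.04,0],[-1,-0.005,0,-0.03,0],[-1,0,0,0,0],[-1,0,0,0,0],[-1,0,0,0,0]])

```text
t: 20.43
eef_pos: [0.4966, 0.0728, 0.236]
ee_rot: [-3.141, -0.0, 0.208]
force: [-0.4, -0.3, -0.4]
width: 0.0007
```

Run:
```python
from h import *
C0=np.array([.6353,-.0887]);s=arm.get_state();print(s['t'],s['eef_pos'])
for n in('wrist','scene'):
    f=grab(n,n[0]+'12.png');w=cloud(f);h=cv2.cvtColor(f['color'],cv2.COLOR_RGB2HSV);x,y,z=w[...,0],w[...,1],w[...,2]
    rr=np.hypot(x-C0[0],y-C0[1])
    q=w[(z>.163)&(z<.19)&(rr<.11)];(cx,cy),rad=cv2.minEnclosingCircle((q[:,:2]*1000).astype(np.float32));print(n,'plat',cx,cy,rad)
    dark=h[...,2]<80
    k=w[(z>.086)&(z<.095)&(rr>.09)&(rr<.12)&(y>-.03)&dark]
    fi=w[(z>.031)&(z<.042)&(rr>.11)&(rr<.16)&(h[...,0]<35)&(h[...,1]>110)&(y>.02)]
    o={}
    for nm,q in(('knob',k),('fin',fi)):
        r=cv2.minAreaRect((q[:,:2]*1000).astype(np.float32));c=np.array(r[0])/1000;d=c-C0;o[nm]=np.degrees(np.arctan2(d[1],d[0]))
        print(nm,len(q),r,np.hypot(*d),o[nm])
    b=w[(z>.245)&(z<.26)&(rr<.08)&(x>.5)];print('bar',len(b),cv2.minAreaRect((b[:,:2]*1000).astype(np.float32)),np.ptp(b[:,2]))
```

```text
20.4333 [0.49660882 0.07281074 0.23595622]
wrist plat 603.062255859375 -57.46627426147461 85.57887268066406
knob 450 ((640.2636108398438, 18.521347045898438), (18.77621841430664, 18.57351303100586), 18.830915451049805) 0.10733617607734314 87.3494918333709
fin 210 ((645.4757690429688, 47.67537307739258), (23.13058853149414, 7.877063274383545), 85.5234603881836) 0.1367544831353395 85.73273240849058Traceback (most recent call last):
  File "<stdin>", line 14, in <module>
    return _methods._ptp(a, axis=axis, out=out, **kwargs)
           ~~~~~~~~~~~~~^^^^^^^^^^^^^^^^^^^^^^^^^^^^^^^^^
    umr_maximum(a, axis, None, out, keepdims),
    ~~~~~~~~~~~^^^^^^^^^^^^^^^^^^^^^^^^^^^^^^
ValueError: zero-size array to reduction operation maximum which has no identity
```

View pics/w12.png

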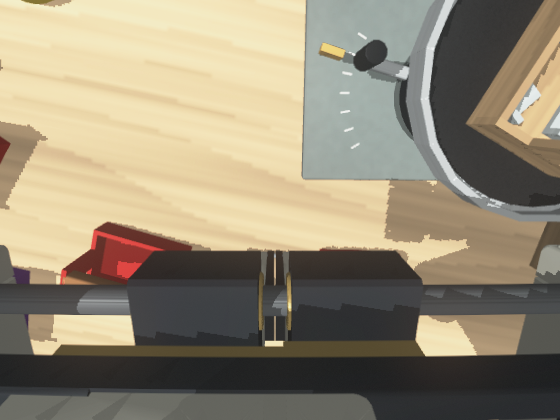

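Run:
```python
from h import *
C0=np.array([.6353,-.0887])
f=grab('scene','s12.png');w=cloud(f);z=w[...,2];rr=np.hypot(w[...,0]-C0[0],w[...,1]-C0[1])
b=w[(z>.24)&(z<.26)&(rr<.08)];r=cv2.minAreaRect((b[:,:2]*1000).astype(np.float32));print('bar',len(b),b.mean(0),r)
d=np.linalg.svd(b-b.mean(0))[2][0];print('bar axis',d)
```

```text
bar 386 [ 0.63842026 -0.08557627  0.25010882] ((637.2984008789062, -87.8475570678711), (25.764986038208008, 109.92803192138672), 74.86046600341797)
bar axis [ 9.62289590e-01 -2.72025831e-01 -8.32617664e-04]
```

View pics/s12.png

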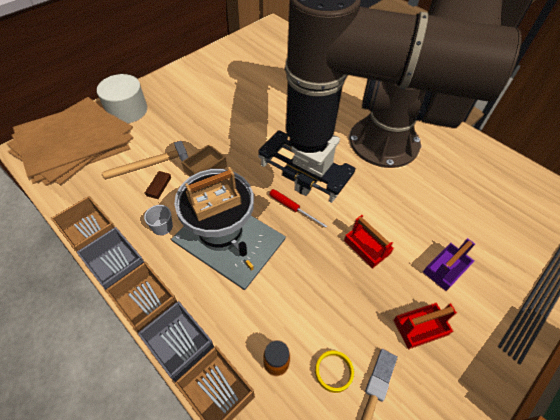

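The tote is level on the platform at (215,197), about 2 mm off centre. The lever at (241,247) points at the fin at (249,263), and nothing else has moved. Handing in.

```bash
python3 -c "
from station import job
print(job.job_done())"
```

```text
the job is handed in; nothing more can be done
None
```

I carried the tote level by its bar, set it on the platform until I felt contact, and released it. Then I swung the speed lever to the index fin, backed off and handed the job in at about 20.5 s of the 69 s allowed.

**How the lever was moved:** it was not gripped with a 35° tilt, because the moves cannot tilt the tool. With the tool pointing down and the fingertips just above the bench in front of the base plate, I slid the end of the gripper's body in under the platform. It pushed the knob sideways, and the force readings stayed around 1 N, close to their noise.

**Last checks:**
- **Tote:** it is about 2 mm from the platform's centre, with the bar level to about 0.001 rad along its length. All four clips showed in it after release, and the gripper was clear.
- **Lever:** the three cameras put it 1.0° (scene), 1.2° (top) and 1.6° (wrist) from the fin's direction, against a limit of about 5.7°.
- **Bystanders:** nothing else looks moved in the last scene picture. I judged this by eye, not by measurement.
- **Failed checks:** the wrist camera's last view cut off most of the platform and the tote bar, so its figures for those were unusable. I took the final tote position from the scene camera, and it agreed with the wrist measurement made just after release.

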